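Swing a parts tray round its pivot pin and tip the clips into the bin

TASK

The sheet-metal tray on the raised stand is parked askew: push it round flat on the stand, its notch kept against the steel pivot pin, until its side also rests against the red stop pin and its open end points over the white bin. Then take it by the blue grip plate, tip it so that both angle clips slide off the open end into the bin, and set the tray back down flat in its place beside the two pins, still pointing at the bin. Do not shift the bin, masking tape, screwdriver or hand squeezer.

Things in the scene. Friction and masses are not known exactly. Their poses are not given: they have to be found in the camera images.
- stand: Fixed plywood stand, grey top 190 (x) x 260 (y) mm, 80 mm above the bench. Origin: centre of its underside, on the bench. Its -x side faces the bin and roughly the robot; heading varies by 0.4 rad either way. Two pins, 12 mm in diameter, stand 28 mm up from its top: the steel pivot pin and, 55 mm from it along +x, the red stop pin.
- pivot_pin (a point): Foot of the steel pivot pin on its axis, at the level of the stand's top (80 mm above the bench). In the stand's frame at (-40, -30, 80) mm. Axes as the stand's.
- stop_pin (a point): Foot of the red stop pin on its axis, at the level of the stand's top. In the stand's frame at (15, -30, 80) mm. Axes as the stand's.
- tray: Loose smooth aluminium tray, 0.18 kg, flat on the stand. Origin: level of its underside, in the notch on its -y side. In its frame (mm): floor x -90..100, y 6.5..80.5, 3 thick; side walls 20 high, 3 thick, x -90..60; rear wall x 57..60, 20 high; open end (spout) at x = -90. Starts turned 0.6 to 1.0 rad counter-clockwise from the stand's heading; against both pins its axes are the stand's.
- tray_notch (a point): The tray's origin: middle of the notch between two blue lugs (20 mm high, 18 mm apart, reaching 9 mm out of the -y side), at underside level; the pivot pin starts in it. Pushing the tray's +y side wall square to it, 30 to 45 mm from the notch towards the grip plate, and following the arc about the pin swings the tray clockwise. Axes as the tray's.
- tray_grip (a point): Middle of the upright blue grip plate behind the tray: 10 mm thick (tray x), 74 mm wide (tray y), top 58 mm above the tray's underside. In the tray's frame at (95, 43.5, 40) mm. Grip it from above, fingers closing along tray x; 30 mm are free between it and the 20 mm high rear wall. Axes as the tray's.
- tray_spout (a point): Middle of the tray's open end, lower edge; in the tray's frame at (-90, 43.5, 0) mm; 35 mm beyond the stand's edge, over the bin, when the tray lies against both pins. The clips start to slide when the tray slopes about 17 to 25 degrees down to this end. Axes as the tray's.
- clip_a_center (a point): Centre of the first aluminium angle clip, 75 (its x) x 25 x 20 mm, 30 g, lying on the tray's floor lengthwise along the tray.
- clip_b_center (a point): Centre of the second, equal angle clip, lying beside the first.
- parts_bin: Loose white open bin, 114 (x) x 193 (y) x 76 mm, 0.35 kg, on the bench in front of the stand. Origin: centre of its underside. Inside about 86 mm wide (x), y = -79 to 88; side walls 75 mm high; the end at +y is only 48 mm high and faces the stand, a few mm from it. Clips are in it when their centres are inside the walls, below 70 mm.
- masking_tape: Bystander: roll of masking tape lying flat, 104 mm across, 24 mm high, on the bench left of the stand. Origin: centre of its underside.
- screwdriver: Bystander: orange screwdriver, 186 mm long, lying on the bench right of the stand. Origin: centre of its underside.
- squeezer: Bystander: hand squeezer with black handles, 251 mm long, 26 mm high, lying on the bench to the left. Origin: centre of its underside.
Not all that is in view belongs to the job. Leave any green look-alike of the tray alone.

How it is judged:
By the outcome, as a careful person would: the job done as asked, in the order asked, and still so for the second after the job is handed in, with the robot touching nothing.
It also fails if it takes over 54 s, if anything falls off the work surface, if the arm or the gripper's body presses on something with over 40 N, if the wrist force passes 120 N, or if a joint passes its speed limit or range.

ROBOT

A 7-joint arm with a two-finger parallel gripper is mounted at the origin on the work surface; the furniture and walls round the work are solid. World frame = base frame: x ahead of the robot, y to its left, z up, the work surface at z = 0. Lengths are in m, angles in rad, forces in N, time in s.
With the tool pointing down it reaches from about 0.4 to 0.85 m from the base axis. Payload 10.4 kg.
Tool frame: the origin (TCP) lies at the very end of the fingers, on their centre line; the grasp point (between the pads) lies 19 mm behind it; z points along the fingers, y is the direction in which the jaws open and shut (so a half turn about z gives the same grasp; the last joint's range is limited). The gripper opens to 87 mm and grips with 3 to 60 N. Pads are 19 mm wide; open, the fingers measure 117 mm over their backs; the gripper's body (75 mm by 190 mm) begins 51 mm behind the grasp point.
Start: joints at [-1.332, 0.332, -0.065, 1.46, 0.022, 1.35, -0.088], TCP at [0.162, 0.604, 0.223] pointing down, gripper open.
Joint ranges: [-2.6, 2.6], [-0.5, 2.12], [-1.47, 1.34], [0.16, 2.42], [-1.27, 4.41], [0.06, 2.06], [-2.6, 2.6]. Speed limits (rad/s): [2.22, 2.22, 2.79, 2.79, 3.14, 3.14, 3.14].

INTERFACE

Orientations are given as a unit quaternion [x, y, z, w].
In Python, from bench import read_state, imaging, r gives the robot as it stands. The module is installed in compiled form; this text tells all that it offers.
- The arm moves only by the tool move_arm, never from a script. Its argument "series" is a list of rows, each a list of 4 numbers: the shift along the tool's x, y, z in m, then the turn about the tool's z in rad. In form: [[x, y, z, roll], ...]. A call has 1 to 20 rows; each row is the pose to reach, as a shift and turn from the pose commanded when the call began, along the tool's axes at that moment; what a row does not reach only later rows make up. A row lasts 1/10 s, in which the tool goes at most 50 mm and 8.59 degrees, less where a joint would pass 70% of its speed; a pose out of reach is approached as far as the arm can. A call with a gripper value outside its range is refused whole. "claw" is the gripper's target within -1 to 1 (fully open at 1, half-way at 0, shut at -1), set as the call begins (left out, the last holds). The fingers move at their own pace and stop on an object; "newtons" is the grip in N (left out, the last holds). Time passes only in rows, so rows that repeat a pose let the fingers close. It gives the time, the measured TCP pose, the force and the opening at its end, in the units of the state.
- read_state(): the state, without advancing time (a new reading comes with each control period).
- imaging.camera(name): name is "scene" or "side" or "wrist"; returns (picture, depth): 384x512x3 uint8, red, green, blue; 384x512 float32, m along the optical axis (not along the pixel's ray), 0 where there is no reading.
- imaging.get_calibration(name): a dict with "camera_matrix" (3x3 intrinsics, pixels), "k1" (the pictures are not rectified: a ray, as slopes to the right and down, at radius r is drawn at 1 + k1 r^2 times it, then the intrinsics apply), "R" (3x3) and "t" (3): a world point X has camera coordinates R X + t. Camera axes: x right, y down, z forward; pixel columns grow to the right and rows downward; lengths in m; the calibration is good to about 2 mm. A picture is of the moment at which its call begins: read the wrist's pose just before it. get_calibration takes no time and is no camera call; for the wrist camera it gives the pose at the moment of the call.
- r.close_job(): hands the job in, once; it reports no verdict.
The state is a dict: "time": time; "joint_positions": joint angles; "joint_vel": joint speeds; "joint_torque": joint torques, N m; "ee_pos": TCP position; "eef_rot": TCP orientation; "ft_force": force on the tool from outside, world axes, zero at the start; "torque": the same for the moment, N m; "width": finger opening in m.
Only numpy, scipy, OpenCV 4.12 (cv2) and the standard library are available. Lean on these libraries where they do the work, as an engineer would, in place of code of your own. Each camera call takes 0.05 s, during which the arm holds its last target.

## Working session

There is one attempt and no reset: what is moved stays moved. The work goes in short steps, Python scripts to look and compute and a tool call to move; the robot and the scene stay as the last step left them, time stands still between calls to the robot, and variables do not carry over. Pictures are saved under pics/ and viewed, and the job is handed in when it is done.

Besides the shell and the picture viewer there is one more tool, called after ">>>" in YAML: its name, and indented under it one key for each argument. move_arm: Moves the arm, as the interface text tells. Its arguments: {"type":"object","properties":{"series":{"type":"array","items":{"type":"array","items":{"type":"number"}}},"claw":{"type":"number"},"newtons":{"type":"number"}},"required":["series"]}

```bash
ls; mkdir -p pics; python3 - <<'E'
from bench import read_state, imaging, r
import cv2,numpy as np
s=read_state(); print({k:np.round(v,3).tolist() for k,v in s.items()})
for n in ["scene","side","wrist"]:
    c=imaging.get_calibration(n); print(n,np.round(c["camera_matrix"],1).tolist(),c["k1"],np.round(c["R"],3).tolist(),np.round(c["t"],3).tolist())
    p,d=imaging.camera(n); np.savez(f"{n}0.npz",p=p,d=d,**c); cv2.imwrite(f"pics/{n}0.png",p[:,:,::-1])
E
```

```text
pics
{'time': 0.0, 'joint_positions': [-1.332, 0.333, -0.065, 1.461, 0.022, 1.35, -0.088], 'joint_vel': [-0.001, -0.0, 0.0, 0.0, -0.002, 0.0, 0.001], 'joint_torque': [0.0, -62.326, 0.025, -38.99, -0.061, 0.04, 0.0], 'ee_pos': [0.162, 0.603, 0.222], 'eef_rot': [0.13, 0.991, -0.001, -0.0], 'ft_force': [-0.211, -0.25, 0.119], 'torque': [0.025, -0.046, 0.009], 'width': 0.087}
scene [[364.6, 0.0, 252.9], [0.0, 364.6, 194.0], [0.0, 0.0, 1.0]] -0.07276186401981277 [[0.764, -0.644, 0.02], [-0.36, -0.453, -0.816], [0.535, 0.616, -0.578]] [-0.368, 0.306, 0.679]
side [[457.2, 0.0, 258.3], [0.0, 457.2, 194.8], [0.0, 0.0, 1.0]] -0.15637447564282045 [[-0.901, -0.434, 0.017], [-0.172, 0.32, -0.932], [0.399, -0.842, -0.363]] [0.494, 0.177, 1.078]
wrist [[329.1, 0.0, 258.2], [0.0, 329.1, 194.2], [0.0, 0.0, 1.0]] -0.06014802471535525 [[0.259, 0.966, -0.001], [0.927, -0.248, 0.281], [0.271, -0.074, -0.96]] [-0.625, -0.034, 0.392]
```

View pics/scene0.png

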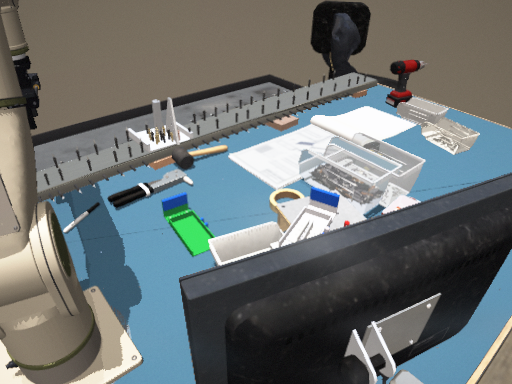

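View pics/side0.png

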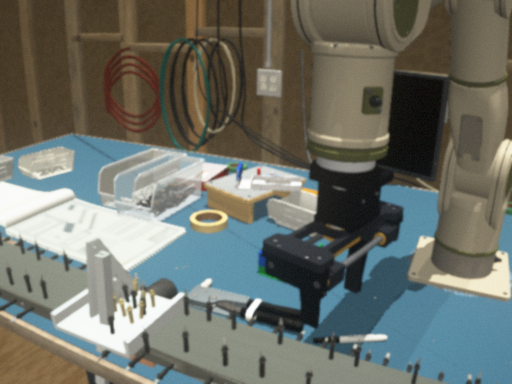

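View pics/wrist0.png

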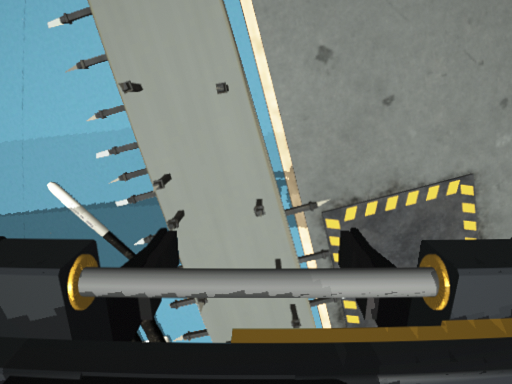

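The scene view shows the real tray at about (308,222), with its blue plate at (323,197) and the bin at (247,243). The green look-alike is at (187,230), the tape at (287,197) and the squeezer at (140,190). In the side view the stand is at about (245,200). Next: helpers and close crops.

```bash
cat > h.py <<'E'
import numpy as np,cv2
def load(n): return dict(np.load(n))
def rays(c,uv):
    uv=np.atleast_2d(np.array(uv,float)); K=c["camera_matrix"]
    a=(uv-K[[0,1],[2,2]])/K[[0,1],[0,1]]
    u=a.copy()
    for _ in range(20): u=a/(1+float(c["k1"])*(u**2).sum(1,keepdims=True))
    d=np.c_[u,np.ones(len(u))]
    R=c["R"];return -R.T@c["t"], d@R
def plane(c,uv,z):
    o,d=rays(c,uv); return o+d*((z-o[2])/d[:,2])[:,None]
def dep(c,uv):
    o,d=rays(c,uv); uv=np.atleast_2d(uv).astype(int); return o+d*c["d"][uv[:,1],uv[:,0]][:,None]
def proj(c,X):
    X=np.atleast_2d(X)@c["R"].T+c["t"]; s=X[:,:2]/X[:,2:]; r2=(s**2).sum(1,keepdims=True)
    return s*(1+float(c["k1"])*r2)*c["camera_matrix"][[0,1],[0,1]]+c["camera_matrix"][[0,1],[2,2]]
E
python3 - <<'E'
from h import *
c=load("scene0.npz"); 
im=cv2.resize(c["p"][150:300,190:390,::-1],None,fx=4,fy=4,interpolation=cv2.INTER_CUBIC); cv2.imwrite("pics/s_crop.png",im)
s=load("side0.npz")
im=cv2.resize(s["p"][130:260,170:340,::-1],None,fx=4.5,fy=4.5,interpolation=cv2.INTER_CUBIC); cv2.imwrite("pics/d_crop.png",im)
print(dep(c,[(323,197),(287,192),(187,230),(247,243)]))
print(dep(s,[(209,220),(240,172),(258,171),(280,185)]))
E
```

```text
[[ 0.64361365 -0.07454989  0.12262833]
 [ 0.69815571  0.09808613  0.01935074]
 [ 0.3801774   0.1551226   0.00218939]
 [ 0.45152675 -0.01153577  0.03429824]]
[[ 6.85306104e-01  4.34772426e-02  3.31266538e-04]
 [ 6.40913616e-01 -6.31643061e-02  1.21698808e-01]
 [ 6.27221818e-01 -1.57409774e-01  9.95578134e-02]
 [ 5.20833098e-01 -8.33725909e-02  9.53710072e-02]]
```

View pics/s_crop.png

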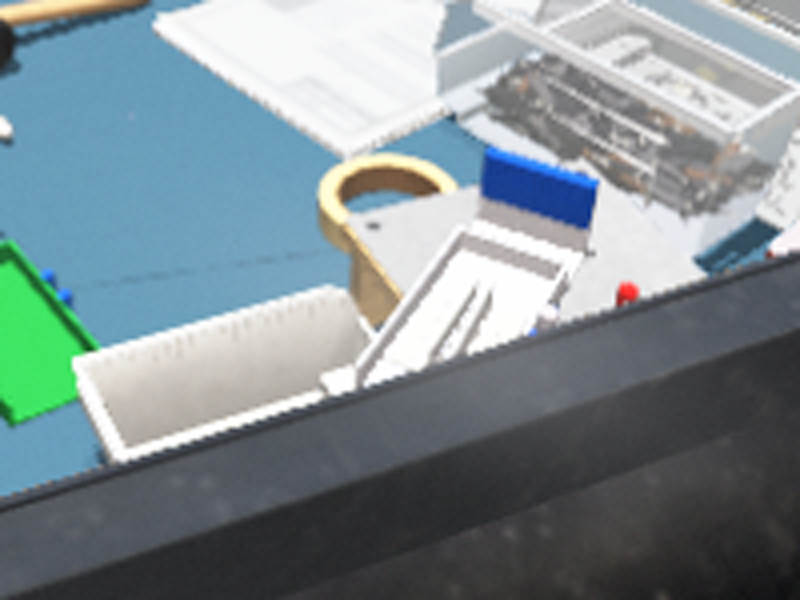

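View pics/d_crop.png

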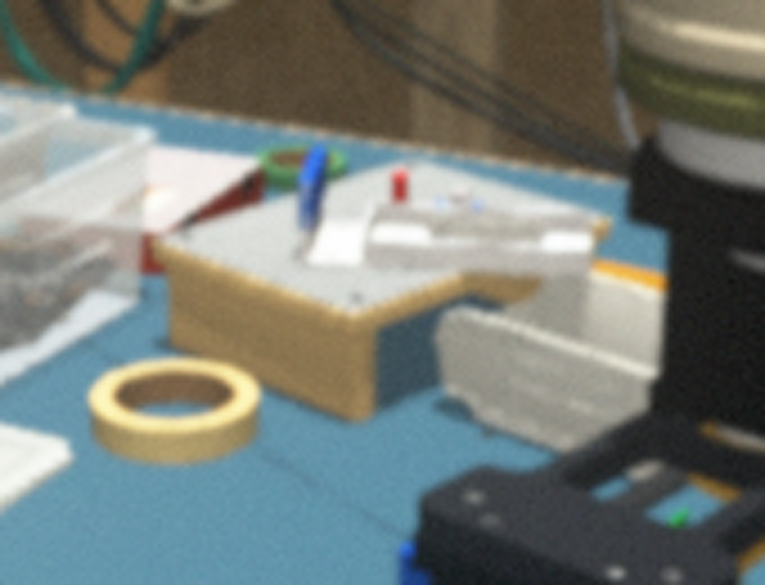

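```bash
python3 - <<'E'
from h import *
c=load("scene0.npz");s=load("side0.npz")
print("stand corners",plane(s,[(205.6,184.4),(248.9,200.7),(262.2,166.7),(304.4,180)],0.08).round(3).tolist())
print("monitor",dep(c,[(200,290),(350,240),(500,195),(300,300),(450,300)]).round(3).tolist())
print("drill etc", dep(c,[(155,110),(170,100),(345,160)]).round(3).tolist())
d=c["d"]; H,W=d.shape
uv=np.stack(np.meshgrid(np.arange(W),np.arange(H)),-1).reshape(-1,2); P=dep(c,uv)
m=(d.ravel()>0)&(P[:,0]>0.2)&(P[:,0]<0.9)&(P[:,1]<0.5)&(P[:,1]>-0.35)&(P[:,2]>0.1)
print(len(P[m]),P[m].max(0))
m=(d.ravel()>0)&(P[:,2]>0.15)&(P[:,1]<-0.2)&(P[:,0]>0.1); print(P[m].min(0),P[m].max(0))
E
```

```text
stand corners [[0.735, -0.022, 0.08], [0.563, 0.033, 0.08], [0.66, -0.259, 0.08], [0.488, -0.2, 0.08]]
monitor [[0.123, -0.346, 0.417], [0.266, -0.385, 0.418], [0.478, -0.449, 0.411], [0.201, -0.386, 0.382], [0.418, -0.461, 0.278]]
drill etc [[0.537, 0.591, 0.162], [0.583, 0.563, 0.195], [0.888, 0.041, 0.09]]
1785 [0.89998249 0.1464123  0.41832361]
[ 0.11000949 -0.49740969  0.15566379] [ 0.53405917 -0.32241915  0.41962549]
```

The candidates are the blue-plated tray on the stand (scene 308,222, plate at z≈0.12) and the green one on the bench (187,230). The white tray on the stand, with the steel and red pins, fits the description, so I choose that one. The first move is a hover over the stand for a close look.

>>> move_arm:
  series:
    - [-0.04,-0.024,-0.03,0.1]
    - [-0.08,-0.048,-0.06,0.2]
    - [-0.12,-0.072,-0.078,0.3]
    - [-0.16,-0.096,-0.078,0.4]
    - [-0.2,-0.12,-0.078,0.5]
    - [-0.24,-0.145,-0.078,0.6]
    - [-0.28,-0.17,-0.078,0.7]
    - [-0.32,-0.194,-0.078,0.8]
    - [-0.35,-0.23,-0.078,0.9]
    - [-0.38,-0.265,-0.078,1.0]
    - [-0.41,-0.3,-0.078,1.1]
    - [-0.44,-0.335,-0.078,1.2]
    - [-0.47,-0.37,-0.078,1.3]
    - [-0.5,-0.41,-0.078,1.4]
    - [-0.53,-0.445,-0.078,1.5]
    - [-0.56,-0.48,-0.078,1.6]
    - [-0.58,-0.51,-0.078,1.62]
    - [-0.6,-0.534,-0.078,1.62]
    - [-0.6,-0.534,-0.078,1.62]
    - [-0.6,-0.534,-0.078,1.62]
  claw: -1

```text
time: 2.15
ee_pos: [0.603, -0.0679, 0.3]
eef_rot: [0.809, 0.588, -0.0, -0.0]
ft_force: [1.1, 1.0, -0.3]
width: 0.0003
```

```bash
cat > shot.py <<'E'
import sys,cv2,numpy as np
from bench import read_state, imaging
def shot(n,tag):
    c=imaging.get_calibration(n); p,d=imaging.camera(n); np.savez(f"{n}{tag}.npz",p=p,d=d,**c); cv2.imwrite(f"pics/{n}{tag}.png",p[:,:,::-1])
for n in sys.argv[2:]: shot(n,sys.argv[1])
s=read_state(); print({k:np.round(s[k],4).tolist() for k in ("time","ee_pos","eef_rot","ft_force","width","joint_positions")})
E
python3 shot.py 1 wrist side
```

```text
{'time': 2.25, 'ee_pos': [0.603, -0.0661, 0.3003], 'eef_rot': [0.8077, 0.5897, 0.0, -0.0004], 'ft_force': [0.8862, 0.1621, -0.1794], 'width': 0.0003, 'joint_positions': [-0.4677, 0.2925, 0.6428, 1.4165, -0.1749, 1.4904, -0.1408]}
```

View pics/wrist1.png

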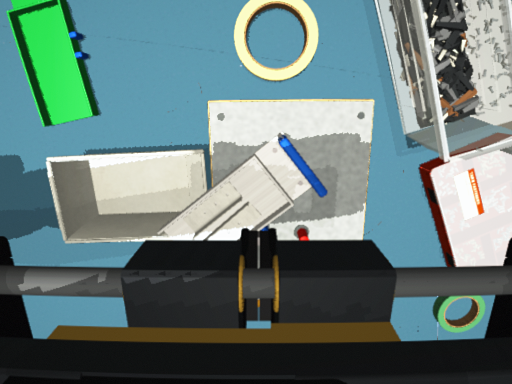

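The wrist view shows the stand (208–374, 100 down), the tray askew with its blue plate at (303,165), the red stop pin at (302,232), the bin at (130,195), the tape at (276,37) and the green decoy at (55,60). The gripper hides the steel pin, so I shift right and look again.

>>> move_arm:
  series:
    - [-0.04,0,0,0]
    - [-0.08,0,0,0]
    - [-0.1,0,0,0]
    - [-0.1,0,0,0]
    - [-0.1,0,0,0]

```text
time: 2.75
ee_pos: [0.5727, -0.1611, 0.3006]
eef_rot: [0.808, 0.59, 0.001, -0.0]
ft_force: [0.4, 1.6, -0.2]
width: 0.0003
```

```bash
python3 shot.py 2 wrist; python3 - <<'E'
from h import *
c=load("wrist2.npz"); cv2.imwrite("pics/w2c.png",cv2.resize(c["p"][0:250,20:420,::-1],None,fx=2,fy=2,interpolation=cv2.INTER_CUBIC))
E
```

```text
{'time': 2.8, 'ee_pos': [0.573, -0.1605, 0.3005], 'eef_rot': [0.8073, 0.5901, 0.0004, -0.0004], 'ft_force': [-0.0213, 0.7211, -0.3043], 'width': 0.0004, 'joint_positions': [-0.3545, 0.2676, 0.6898, 1.4504, -0.1708, 1.4843, 0.024]}
```

View pics/w2c.png

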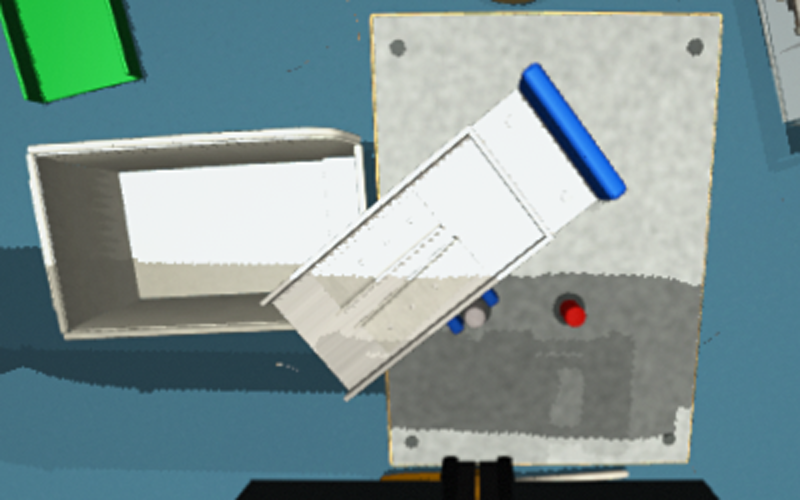

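```bash
python3 - <<'E'
from h import *
c=load("wrist2.npz"); f=lambda a:np.array(a)/2.+np.array([20,0])
co=plane(c,f([(371,14),(722,13),(690,464),(391,464)]),0.08)[:,:2]
print(co.round(4).tolist(), np.linalg.norm(np.diff(co,axis=0),axis=1))
loc=np.array([[-95,130],[95,130],[95,-130],[-95,-130]])/1000.
ctr=co.mean(0); q=co-ctr
th=np.arctan2((loc[:,0]*q[:,1]-loc[:,1]*q[:,0]).sum(),(loc*q).sum()); R=np.array([[np.cos(th),-np.sin(th)],[np.sin(th),np.cos(th)]])
print("stand",ctr,th,"resid",(q-loc@R.T).round(4).tolist())
for n,l in (("pivot",(-.04,-.03)),("stop",(.015,-.03))):
    w=ctr+R@np.array(l); print(n,w,"pix foot",proj(c,[*w,.08])*2-[40,0],"top",proj(c,[*w,.108])*2-[40,0])
print("pin tops meas",plane(c,f([(475,317),(575,318)]),0.108).round(4).tolist())
hsv=cv2.cvtColor(c["p"],cv2.COLOR_RGB2HSV)
m=cv2.inRange(hsv,(110,150,60),(128,255,255)); n,lab,st,cen=cv2.connectedComponentsWithStats(m)
for i in range(1,n):
    if st[i,4]>30: print(st[i],cen[i])
# plate via depth
d=c["d"]; i=1+np.argmax(st[1:,4]); vv,uu=np.nonzero(lab==i); P=dep(c,np.c_[uu,vv]); print("z",np.percentile(P[:,2],[5,50,90]))
T=P[(P[:,2]>.13)&(P[:,2]<.146)]; print(len(T))
r=cv2.minAreaRect((T[:,:2]*1000).astype(np.float32)); print(r)
np.save("st.npy",np.r_[ctr,th])
# side walls: line of outer wall top z=.1
a=plane(c,f([(262,304),(470,130)]),0.10); b=plane(c,f([(347,399),(551,237)]),0.10); print(a,b)
for k in (a,b): print("heading",np.arctan2(*(k[1]-k[0])[[1,0]]))
E
```

```text
[[0.5721, 0.0209], [0.751, -0.0343], [0.676, -0.282], [0.4961, -0.2242]] [0.18727518 0.25884978 0.18895411]
stand [ 0.62378334 -0.12988784] -0.3001869863771847 resid [[0.0006, -0.0015], [-0.0019, -0.0005], [-0.0001, 0.0002], [0.0015, 0.0018]]
pivot [ 0.57670113 -0.14671832] pix foot [[475.50534955 308.58966   ]] top [[475.45864668 316.91258915]]
stop [ 0.6292416  -0.16298175] pix foot [[569.10557731 307.82016838]] top [[576.06621389 316.08413442]]
pin tops meas [[0.5764, -0.1467, 0.108], [0.6284, -0.1638, 0.108]]
[280  37  17  24  64] [286.34375  48.90625]
[295  62  19  23  62] [303.90322581  73.29032258]
[311  86  16  14  51] [317.66666667  92.66666667]
z [0.11255623 0.1295054  0.13734446]
31
((636.59716796875, -52.01857376098633), (1.322481393814087, 23.9732666015625), 19.481502532958984)
[[ 0.46493988 -0.10452584  0.1       ]
 [ 0.60362813 -0.05324181  0.1       ]] [[ 0.49072181 -0.17105981  0.1       ]
 [ 0.62858858 -0.11878946  0.1       ]]
heading 0.3541857083095004
heading 0.36239240752769386
```

```bash
cat > plan.py <<'E'
import numpy as np
from bench import read_state
P=np.array([.5766,-.1467])
def cur():
    s=read_state(); p=np.array(s["ee_pos"]); q=s["eef_rot"]; return p,np.arctan2(q[1]**2-q[0]**2,2*q[0]*q[1])
def rel(t,psi,p0,psi0):
    """t world xyz, psi heading of tool y -> row"""
    d=np.array(t)-p0; y=np.array([np.cos(psi0),np.sin(psi0)]); x=np.array([-y[1],y[0]])
    a=(psi0-psi+np.pi)%(2*np.pi)-np.pi
    return [round(float(v),4) for v in (d[:2]@x,d[:2]@y,-d[2],a)]
def tw(phi,x,y,z,P=P):
    c,s=np.cos(phi),np.sin(phi); return [P[0]+c*x-s*y,P[1]+s*x+c*y,z]
E
python3 - <<'E'
from plan import *
p,h=cur(); print(p,h)
print(rel(tw(.358,.038,.115,.3),.358,p,h),rel(tw(.358,.038,.115,.088),.358,p,h))
E
```

```text
[ 0.57298419 -0.16048008  0.3004523 ] -0.3083973755286753
[0.1281, -0.042, 0.0005, -0.6664] [0.1281, -0.042, 0.2125, -0.6664]
```

>>> move_arm:
  series:
    - [0.04,-0.014,0,-0.14]
    - [0.08,-0.028,0,-0.28]
    - [0.12,-0.042,0,-0.42]
    - [0.128,-0.042,0,-0.56]
    - [0.128,-0.042,0.03,-0.666]
    - [0.128,-0.042,0.07,-0.666]
    - [0.128,-0.042,0.11,-0.666]
    - [0.128,-0.042,0.15,-0.666]
    - [0.128,-0.042,0.18,-0.666]
    - [0.128,-0.042,0.2,-0.666]
    - [0.128,-0.042,0.2125,-0.666]
    - [0.128,-0.042,0.2125,-0.666]
    - [0.128,-0.042,0.2125,-0.666]

```text
time: 4.1
ee_pos: [0.5723, -0.0272, 0.0888]
eef_rot: [0.571, 0.821, 0.0, 0.0]
ft_force: [0.4, -0.7, 0.5]
width: 0.0004
```

```bash
python3 shot.py 3 wrist side; python3 - <<'E'
from plan import *
p,h=cur(); print(p,h)
N=19
for i in range(N+1):
    f=min(1,i/16); phi=.358-f*.658; y=.115-.025*min(1,i/3)-(.002 if i>16 else 0)
    print(rel(tw(phi,.038,y,.088),phi,p,h))
from h import *
c=load("side3.npz"); cv2.imwrite("pics/s3c.png",cv2.resize(c["p"][110:260,170:370,::-1],None,fx=4,fy=4,interpolation=cv2.INTER_CUBIC))
E
```

```text
{'time': 4.2, 'ee_pos': [0.5726, -0.0275, 0.0894], 'eef_rot': [0.571, 0.821, 0.0008, 0.0007], 'ft_force': [-0.4277, 0.3333, -0.0171], 'width': 0.0005, 'joint_positions': [-0.4498, 0.3538, 0.5027, 1.7817, -0.194, 1.053, 0.4784]}
[ 0.57258217 -0.02749758  0.08935307] 0.35541852835042875
[0.0019, -0.0, 0.0014, -0.0026]
[-0.008, 0.0044, 0.0014, 0.0385]
[-0.0182, 0.008, 0.0014, 0.0797]
[-0.0284, 0.0109, 0.0014, 0.1208]
[-0.0305, 0.0143, 0.0014, 0.1619]
[-0.0327, 0.0177, 0.0014, 0.203]
[-0.035, 0.0209, 0.0014, 0.2442]
[-0.0375, 0.0241, 0.0014, 0.2853]
[-0.0401, 0.0271, 0.0014, 0.3264]
[-0.0428, 0.0301, 0.0014, 0.3675]
[-0.0457, 0.0329, 0.0014, 0.4087]
[-0.0486, 0.0356, 0.0014, 0.4498]
[-0.0517, 0.0382, 0.0014, 0.4909]
[-0.0549, 0.0407, 0.0014, 0.532]
[-0.0581, 0.043, 0.0014, 0.5732]
[-0.0615, 0.0452, 0.0014, 0.6143]
[-0.065, 0.0473, 0.0014, 0.6554]
[-0.0665, 0.046, 0.0014, 0.6554]
[-0.0665, 0.046, 0.0014, 0.6554]
[-0.0665, 0.046, 0.0014, 0.6554]
```

View pics/s3c.png

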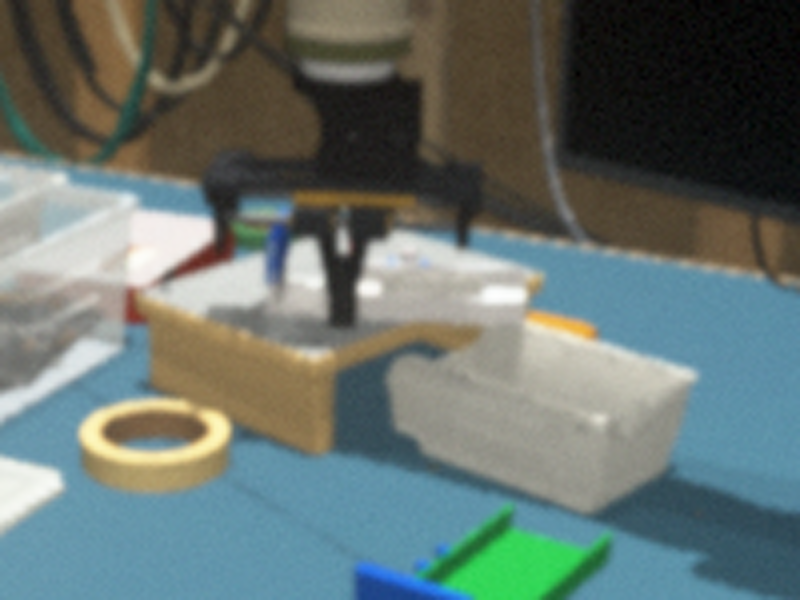

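View pics/wrist3.png

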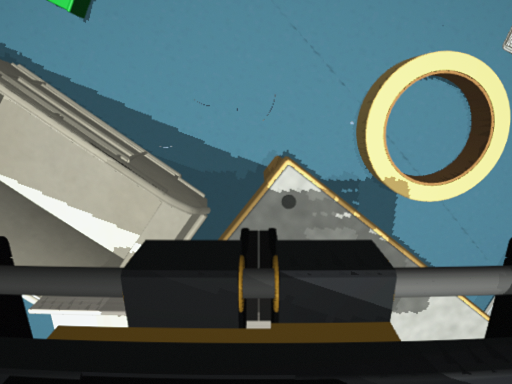

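The fingers are down beside the tray's +y wall, clear of the plate and tape. Now the push along the arc.

>>> move_arm:
  series:
    - [-0.008,0.0044,0.0015,0.0385]
    - [-0.018,0.008,0.0015,0.08]
    - [-0.0284,0.011,0.0015,0.121]
    - [-0.0305,0.0143,0.0015,0.162]
    - [-0.0327,0.0177,0.0015,0.203]
    - [-0.035,0.021,0.0015,0.244]
    - [-0.0375,0.024,0.0015,0.285]
    - [-0.04,0.027,0.0015,0.326]
    - [-0.0428,0.03,0.0015,0.3675]
    - [-0.0457,0.033,0.0015,0.409]
    - [-0.0486,0.0356,0.0015,0.45]
    - [-0.0517,0.038,0.0015,0.491]
    - [-0.0549,0.0407,0.0015,0.532]
    - [-0.0581,0.043,0.0015,0.573]
    - [-0.0598,0.0441,0.0015,0.594]
    - [-0.0615,0.0452,0.0015,0.6143]
    - [-0.0632,0.0462,0.0015,0.635]
    - [-0.064,0.0468,0.0015,0.645]
    - [-0.065,0.0473,0.0015,0.6554]
    - [-0.065,0.0473,0.0015,0.6554]

```text
time: 6.2
ee_pos: [0.6412, -0.0708, 0.0872]
eef_rot: [0.805, 0.593, 0.002, 0.0]
ft_force: [5.7, 5.8, -1.0]
width: 0.0005
```

```bash
python3 shot.py 4 side scene; python3 - <<'E'
from plan import *
p,h=cur(); print(p,h)
for y in (.09,.089,.088,.087,.086): print(y,rel(tw(-.3,.038,y,.088),-.3,p,h))
from h import *
c=load("side4.npz"); cv2.imwrite("pics/s4c.png",cv2.resize(c["p"][110:260,170:370,::-1],None,fx=4,fy=4,interpolation=cv2.INTER_CUBIC))
E
```

```text
{'time': 6.3, 'ee_pos': [0.6411, -0.0707, 0.0872], 'eef_rot': [0.805, 0.5933, 0.0022, 0.0004], 'ft_force': [6.4424, 5.5894, -1.2749], 'width': 0.0004, 'joint_positions': [-0.4205, 0.5363, 0.6212, 1.5901, -0.3394, 1.1207, -0.0183]}
[ 0.64113788 -0.07072109  0.08719467] -0.300592647372106
0.09 [-0.0017, -0.0012, -0.0008, -0.0006]
0.089 [-0.0027, -0.0012, -0.0008, -0.0006]
0.088 [-0.0037, -0.0012, -0.0008, -0.0006]
0.087 [-0.0047, -0.0012, -0.0008, -0.0006]
0.086 [-0.0057, -0.0012, -0.0008, -0.0006]
```

View pics/s4c.png

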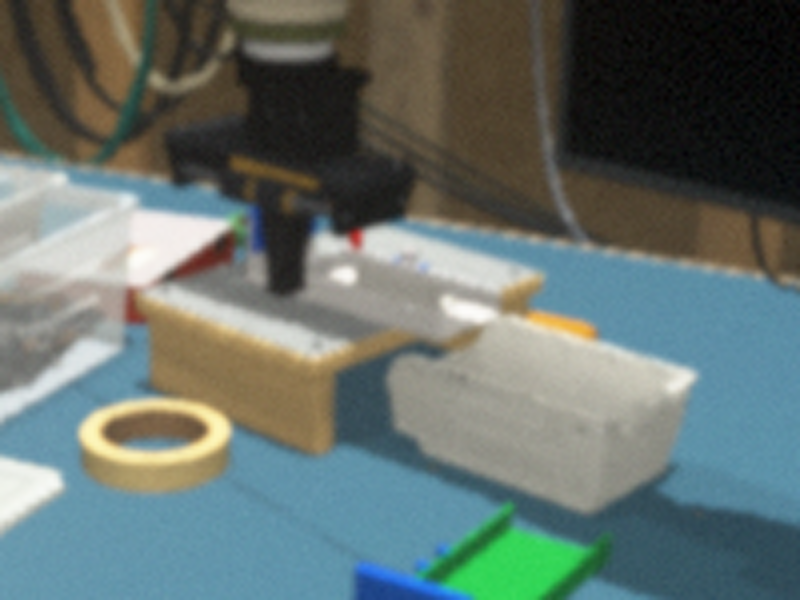

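The side view shows the tray swung round beside the red pin, its spout over the bin. The 8 N resistance points to stop contact. One slightly firmer push, then back off and look from above.

>>> move_arm:
  series:
    - [-0.001,0,0,0]
    - [-0.002,0,0,0]
    - [-0.002,0,0,0]

```text
time: 6.6
ee_pos: [0.6415, -0.0714, 0.0875]
eef_rot: [0.805, 0.594, 0.003, 0.0]
ft_force: [9.2, 9.2, -0.9]
width: 0.0003
```

>>> move_arm:
  series:
    - [0.01,0,0,0]
    - [0.022,0,0,0]
    - [0.022,0,-0.04,0]
    - [0,0,-0.08,0]
    - [-0.03,0,-0.12,0]
    - [-0.06,0,-0.16,0]
    - [-0.09,-0.01,-0.2,0]
    - [-0.09,-0.02,-0.21,0]
    - [-0.09,-0.02,-0.21,0]
    - [-0.09,-0.02,-0.21,0]
  claw: -0.4

```text
time: 7.6
ee_pos: [0.5926, -0.1533, 0.2956]
eef_rot: [0.805, 0.594, -0.0, -0.001]
ft_force: [-0.4, 0.1, -0.9]
width: 0.0255
```

```bash
python3 shot.py 5 wrist; python3 - <<'E'
from h import *
c=load("wrist5.npz"); cv2.imwrite("pics/w5c.png",cv2.resize(c["p"][0:250,20:420,::-1],None,fx=2,fy=2,interpolation=cv2.INTER_CUBIC))
E
```

```text
{'time': 7.65, 'ee_pos': [0.5926, -0.1529, 0.2949], 'eef_rot': [0.8045, 0.5939, -0.0007, -0.0008], 'ft_force': [-0.3915, -0.244, 0.7456], 'width': 0.026, 'joint_positions': [-0.3763, 0.3232, 0.7247, 1.4123, -0.2127, 1.4877, 0.0416]}
```

View pics/w5c.png

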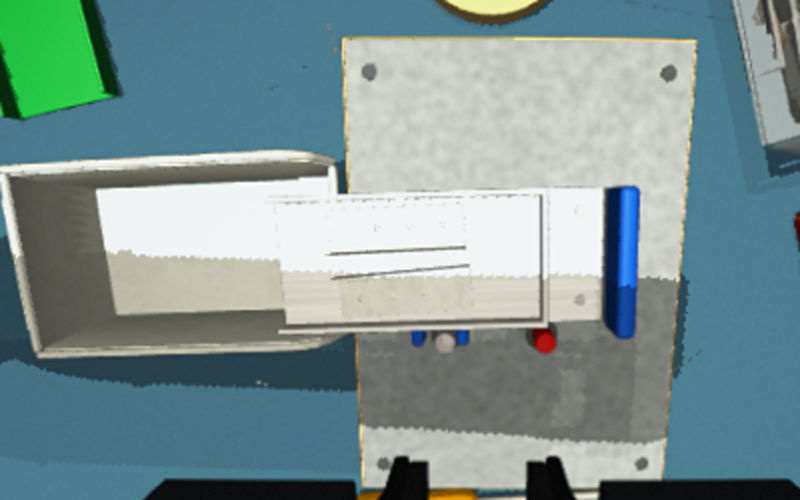

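```bash
python3 - <<'E'
from h import *
from plan import *
c=load("wrist5.npz"); f=lambda a:np.array(a)/2.+np.array([20,0])
st=np.load("st.npy"); th=-.300; R=np.array([[np.cos(th),-np.sin(th)],[np.sin(th),np.cos(th)]])
S=lambda X:((X[:,:2]-st[:2])@R*1000).round(1).tolist()
print("stand corners",S(plane(c,f([(343,38),(696,41)]),.08)))
print("bin rims z75",S(plane(c,f([(5,167),(330,155),(38,355),(345,342)]),.075)))
hsv=cv2.cvtColor(c["p"],cv2.COLOR_RGB2HSV); m=cv2.inRange(hsv,(105,140,50),(130,255,255)); n,l,s,ce=cv2.connectedComponentsWithStats(m); i=1+np.argmax(s[1:,4]); print(s[i])
r=cv2.boxPoints(cv2.minAreaRect(np.argwhere(l==i)[:,::-1].astype(np.float32))); print(r.tolist(),"as z.138:",S(plane(c,r,.138)))
print("tray rim z100",S(plane(c,f([(270,197),(545,188),(280,333),(545,326)]),.1)))
g=np.r_[st[:2]+R@[.055,.0135]]; print("grip",g)
p,h=cur(); print(p,h)
for z in (.2,.11): print(z,rel([*g,z],-.3,p,h))
E
```

```text
stand corners [[-93.7, 128.7], [93.3, 128.1]]
bin rims z75 [[-294.1, 66.8], [-104.6, 69.6], [-293.2, -44.3], [-101.5, -36.7]]
[ 323   93   17   76 1114]
[[321.65283203125, 167.7629852294922], [324.0780029296875, 92.5831527709961], [339.3201904296875, 93.07484436035156], [336.89501953125, 168.25466918945312]] as z.138: [[40.0, -19.7], [38.7, 52.2], [53.1, 51.9], [55.2, -20.1]]
tray rim z100 [[-132.3, 47.2], [12.8, 51.3], [-132.6, -26.1], [14.8, -22.2]]
grip [ 0.68031637 -0.1332444 ]
[ 0.59259293 -0.15291521  0.29493229] -0.29891885154448017
0.2 [0.0446, 0.078, 0.0949, 0.0011]
0.11 [0.0446, 0.078, 0.1849, 0.0011]
```

The tray lies along both pins: steel pin at crop (445,342) in the notch, red pin (545,341) touching the side, spout over the bin. It sits about 3 mm towards the bin within the notch slack, and the grip should centre that. Now down to the plate.

>>> move_arm:
  series:
    - [0.02,0.035,0,0]
    - [0.04,0.07,0,0]
    - [0.0446,0.078,0.03,0]
    - [0.0446,0.078,0.07,0]
    - [0.0446,0.078,0.11,0]
    - [0.0446,0.078,0.14,0]
    - [0.0446,0.078,0.165,0]
    - [0.0446,0.078,0.177,0]
    - [0.0446,0.078,0.177,0]
    - [0.0446,0.078,0.177,0]
  claw: -0.2

```text
time: 8.65
ee_pos: [0.6805, -0.1347, 0.12]
eef_rot: [0.805, 0.593, 0.0, 0.0]
ft_force: [0.9, -0.3, 0.6]
width: 0.0343
```

```bash
python3 shot.py 6 side wrist; python3 - <<'E'
from h import *
c=load("side6.npz"); cv2.imwrite("pics/s6c.png",cv2.resize(c["p"][110:260,170:370,::-1],None,fx=4,fy=4,interpolation=cv2.INTER_CUBIC))
E
```

```text
{'time': 8.75, 'ee_pos': [0.6808, -0.135, 0.121], 'eef_rot': [0.8049, 0.5934, 0.0008, 0.0007], 'ft_force': [0.5267, 0.7359, -0.198], 'width': 0.0348, 'joint_positions': [-0.3036, 0.618, 0.6462, 1.4085, -0.3784, 1.238, 0.0758]}
```

View pics/s6c.png

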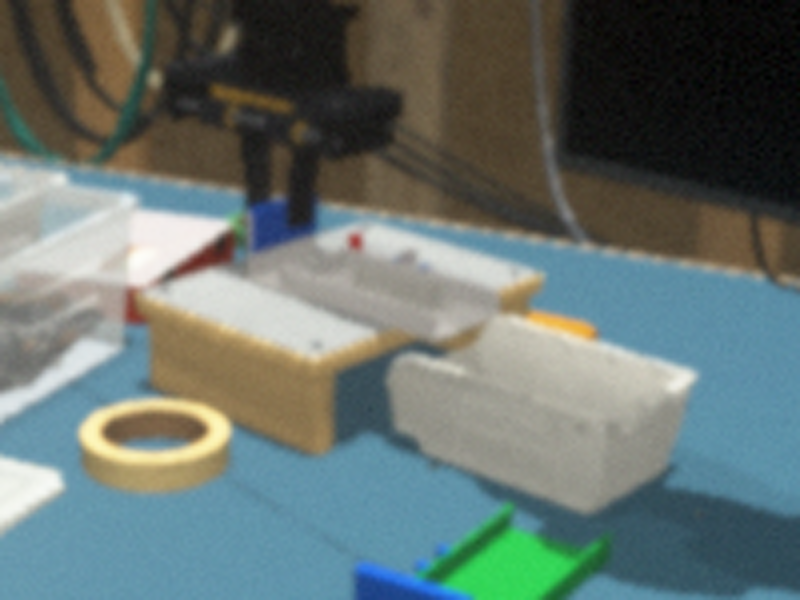

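View pics/wrist6.png

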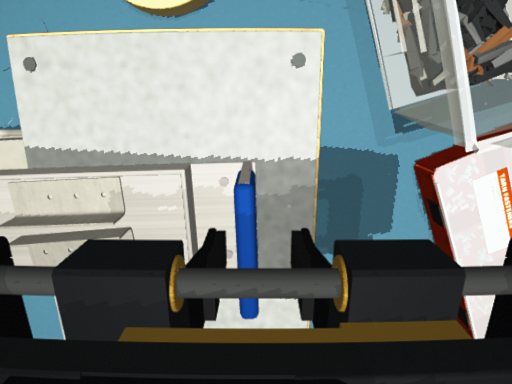

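The plate (wrist view 245,240) stands between the fingers, nearer the front one as expected. Closing gently.

>>> move_arm:
  series:
    - [0,0,0.003,0]
    - [0,0,0.003,0]
    - [0,0,0.003,0]
    - [0,0,0.003,0]
    - [0,0,0.003,0]
    - [0,0,0.003,0]
    - [0,0,0.003,0]
    - [0,0,0.003,0]
  claw: -1
  newtons: 6

```text
time: 9.55
ee_pos: [0.68, -0.1349, 0.1167]
eef_rot: [0.805, 0.593, 0.0, 0.0]
ft_force: [-1.6, -0.6, 3.0]
width: 0.0103
```

Gripped at a width of 10.3 mm, which matches the plate. A trial lift towards about 10° of tilt.

>>> move_arm:
  series:
    - [0,-0.001,-0.005,0]
    - [0,-0.002,-0.01,0]
    - [0,-0.004,-0.016,0]
    - [0,-0.006,-0.021,0]
    - [0,-0.008,-0.026,0]
    - [0,-0.008,-0.026,0]

```text
time: 10.15
ee_pos: [0.6726, -0.1324, 0.1435]
eef_rot: [0.805, 0.593, 0.001, 0.0]
ft_force: [-0.3, -0.3, -2.2]
width: 0.0115
```

```bash
python3 shot.py 7 side wrist; python3 - <<'E'
from h import *
c=load("side7.npz"); a=cv2.resize(c["p"][140:240,190:310,::-1],None,fx=5,fy=5,interpolation=cv2.INTER_CUBIC);cv2.imwrite("pics/s7c.png",a)
E
```

```text
{'time': 10.25, 'ee_pos': [0.6724, -0.1324, 0.1426], 'eef_rot': [0.8049, 0.5934, 0.0002, -0.0], 'ft_force': [0.0705, -0.6244, -2.3625], 'width': 0.0114, 'joint_positions': [-0.3189, 0.5828, 0.6579, 1.4124, -0.3606, 1.2677, 0.0658]}
```

View pics/s7c.png

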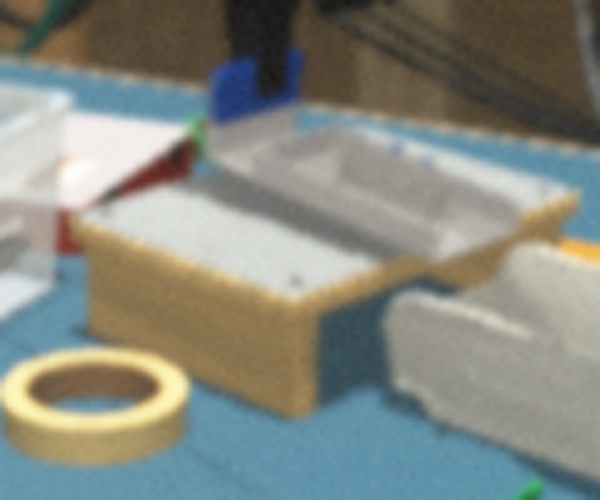

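View pics/wrist7.png

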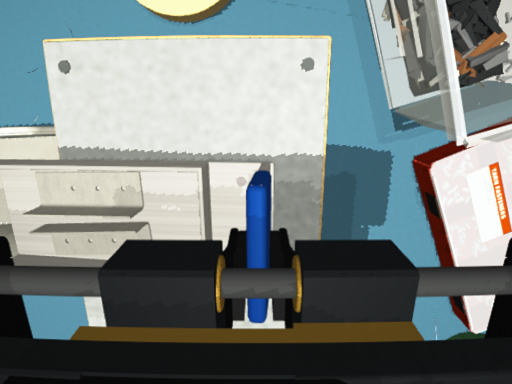

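The tray tilts only slightly (width 11.5 mm, about 5°) and the grip carries its full weight. I'm easing the grip to 3 N so the tray can sag onto the stand's edge.

>>> move_arm:
  series:
    - [0,0,0,0]
    - [0,0,0,0]
    - [0,0,0,0]
    - [0,0,0,0]
    - [0,0,0,0]
  newtons: 3

```text
time: 10.75
ee_pos: [0.6723, -0.1325, 0.1424]
eef_rot: [0.805, 0.593, -0.0, -0.0]
ft_force: [0.0, -0.1, -2.0]
width: 0.013
```

```bash
python3 shot.py 8 side wrist; python3 - <<'E'
from h import *
c=load("side8.npz"); a=cv2.resize(c["p"][140:240,190:310,::-1],None,fx=5,fy=5,interpolation=cv2.INTER_CUBIC);cv2.imwrite("pics/s8c.png",a)
E
```

```text
{'time': 10.85, 'ee_pos': [0.6723, -0.1325, 0.1425], 'eef_rot': [0.805, 0.5933, -0.0, -0.0], 'ft_force': [-0.5799, 0.0663, -1.3705], 'width': 0.0132, 'joint_positions': [-0.3188, 0.5831, 0.6579, 1.4123, -0.3605, 1.2678, 0.0657]}
```

View pics/s8c.png

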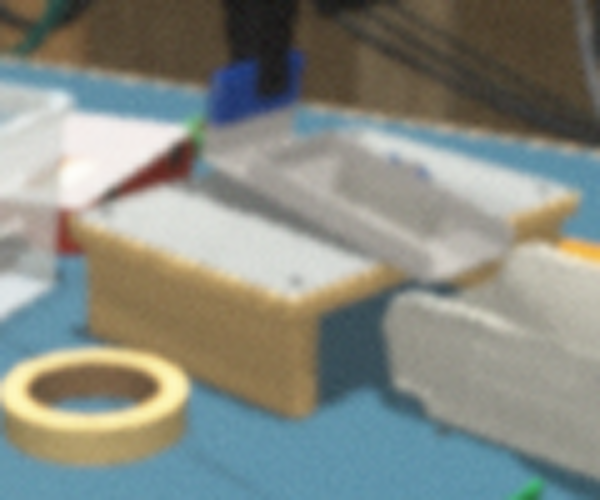

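At 3 N the tray pivots: it slopes about 10° with its underside on the stand's edge. Lifting further along the arc.

>>> move_arm:
  series:
    - [0,-0.002,-0.004,0]
    - [0,-0.004,-0.008,0]
    - [0,-0.0055,-0.012,0]
    - [0,-0.007,-0.015,0]
    - [0,-0.009,-0.018,0]
    - [0,-0.011,-0.021,0]
    - [0,-0.0125,-0.024,0]
    - [0,-0.0125,-0.024,0]
    - [0,-0.0125,-0.024,0]
    - [0,-0.0125,-0.024,0]

```text
time: 11.85
ee_pos: [0.6604, -0.1287, 0.1663]
eef_rot: [0.805, 0.593, -0.0, -0.0]
ft_force: [0.2, -0.9, -2.0]
width: 0.0159
```

```bash
python3 shot.py 9 side wrist; python3 - <<'E'
from h import *
c=load("side9.npz"); a=cv2.resize(c["p"][140:240,190:310,::-1],None,fx=5,fy=5,interpolation=cv2.INTER_CUBIC);cv2.imwrite("pics/s9c.png",a)
E
```

```text
{'time': 11.95, 'ee_pos': [0.6604, -0.1287, 0.1663], 'eef_rot': [0.805, 0.5933, -0.0001, -0.0001], 'ft_force': [-0.1692, 0.49, -1.1124], 'width': 0.016, 'joint_positions': [-0.3409, 0.5375, 0.6718, 1.4243, -0.3374, 1.2965, 0.0527]}
```

View pics/s9c.png

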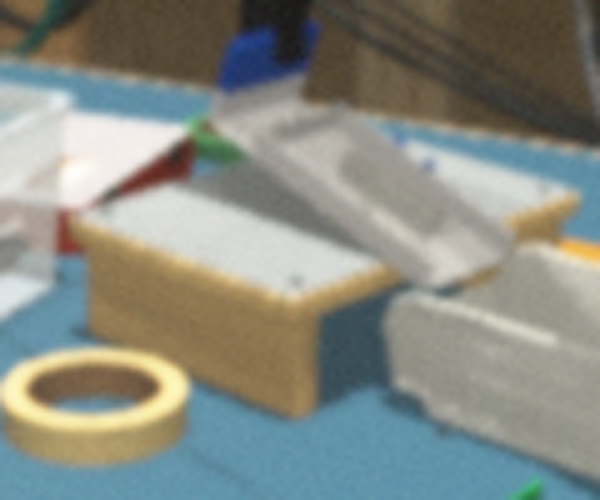

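View pics/wrist9.png

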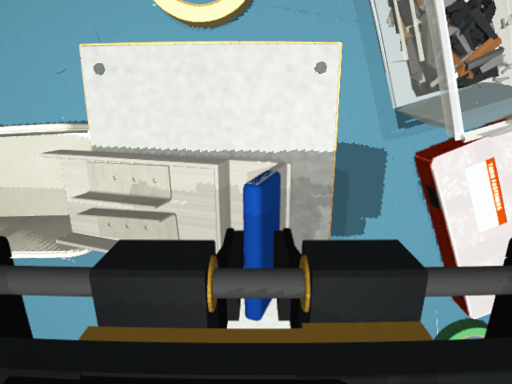

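About 19° now, with both clips still in the tray. On towards 26°.

>>> move_arm:
  series:
    - [0,-0.002,-0.004,0]
    - [0,-0.004,-0.007,0]
    - [0,-0.006,-0.01,0]
    - [0,-0.008,-0.013,0]
    - [0,-0.01,-0.015,0]
    - [0,-0.01,-0.015,0]
    - [0,-0.01,-0.015,0]
    - [0,-0.01,-0.015,0]
    - [0,-0.01,-0.015,0]
    - [0,-0.01,-0.015,0]

```text
time: 12.95
ee_pos: [0.6509, -0.1258, 0.1814]
eef_rot: [0.805, 0.593, -0.0, -0.0]
ft_force: [-0.3, 0.3, -2.2]
width: 0.0176
```

```bash
python3 shot.py 10 side wrist; python3 - <<'E'
from h import *
c=load("side10.npz"); a=cv2.resize(c["p"][130:240,190:340,::-1],None,fx=5,fy=5,interpolation=cv2.INTER_CUBIC);cv2.imwrite("pics/s10c.png",a)
E
```

```text
{'time': 13.05, 'ee_pos': [0.6509, -0.1258, 0.1814], 'eef_rot': [0.805, 0.5933, -0.0, -0.0001], 'ft_force': [0.1737, -0.0462, -2.3066], 'width': 0.0176, 'joint_positions': [-0.3583, 0.504, 0.681, 1.4368, -0.3199, 1.3133, 0.0427]}
```

View pics/s10c.png

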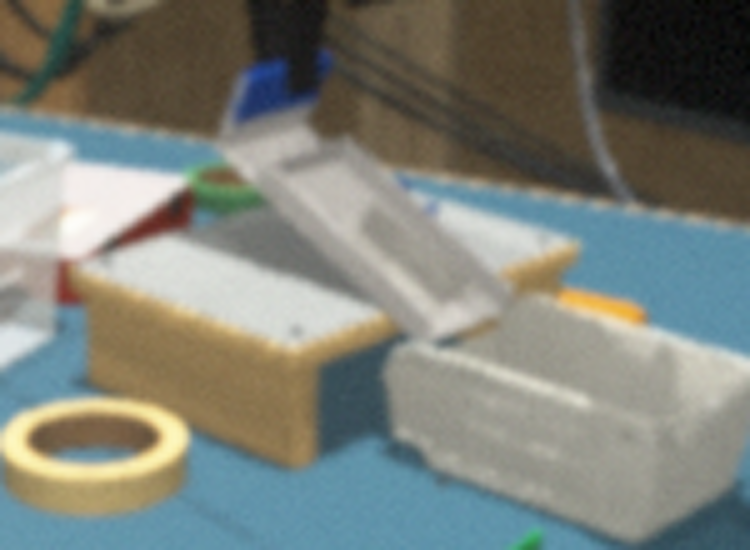

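View pics/wrist10.png

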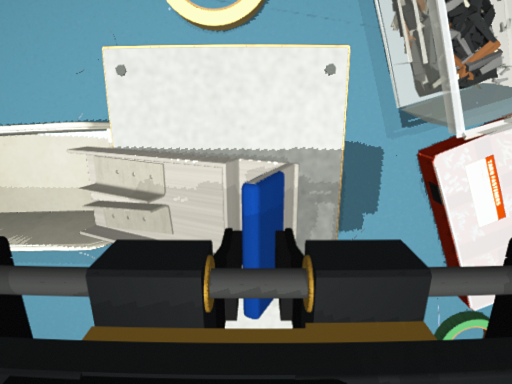

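```bash
cat > tilt.py <<'E'
import sys
from h import *
st=np.load("st.npy"); th=-.3; R=np.array([[np.cos(th),-np.sin(th)],[np.sin(th),np.cos(th)]])
for t in sys.argv[1:]:
    c=load(f"wrist{t}.npz"); uv=np.stack(np.meshgrid(np.arange(40,330),np.arange(120,240)),-1).reshape(-1,2); P=dep(c,uv)
    S=np.c_[(P[:,:2]-st[:2])@R,P[:,2]-.08]*1000
    # plate far face excluded; print profile along stand x in the tray strip y 20..45
    m=(S[:,1]>27)&(S[:,1]<45)&(S[:,2]>-60)&(S[:,2]<150)
    for x in range(-145,90,10):
        k=m&(abs(S[:,0]-x)<4)
        if k.sum()>2: print(x,np.percentile(S[k,2],[10,50,90]).round(1),end=' ')
    print()
E
python3 tilt.py 9 10
```

```text
-125 [-7.1 -6.2 -5.4] -115 [-4.7 -3.4 -2. ] -105 [-1.1  0.2  1.3] -95 [3.9 5.3 6.7] -85 [ 7.4  8.7 10.1] -75 [10.8 12.  13.6] -65 [14.5 15.8 17. ] -55 [17.8 19.1 20.5] -45 [21.4 22.8 24. ] -35 [25.  26.3 27.6] -25 [27.4 28.4 29.4] -15 [30.4 31.5 32.7] -5 [33.7 34.9 36.1] 5 [36.9 38.  57.3] 15 [42.3 46.4 54.7] 25 [ 44.   45.7 104.5] 35 [ 98.9 105.4 106.6] 45 [64.7 81.9 89.7] 55 [ 1.2 54.6 55.9] 65 [0.2 1.  1.8] 75 [0.2 1.  1.8] 85 [0.3 1.  1.8] 
-125 [-10.5  -9.8  -8.7] -115 [-7.6 -5.5 -2.5] -105 [-1.1  0.6  2.1] -95 [3.6 5.1 7. ] -85 [ 8.6 10.3 11.8] -75 [13.2 14.8 16.2] -65 [18.1 19.7 21.2] -55 [22.7 24.5 26.3] -45 [27.2 28.3 29.4] -35 [30.6 32.2 33.9] -25 [35.3 37.1 38.8] -15 [39.9 41.9 43.5] -5 [44.7 46.6 48.1] 5 [61.5 67.1 69.6] 15 [ 54.4  57.2 118.6] 25 [ 60.5 118.7 120.5] 35 [  1.6  99.2 105.8] 45 [ 1.4 72.3 79.9] 55 [0.2 1.1 2. ] 65 [0.2 1.1 2. ] 75 [0.1 1.  2. ] 85 [-0.2  1.   1.8]
```

The depth profile gives a slope of 24.6°, up from 18° before, and the clips have crept about 13 mm towards the spout. A little more tilt.

>>> move_arm:
  series:
    - [0,-0.002,-0.003,0]
    - [0,-0.004,-0.006,0]
    - [0,-0.006,-0.008,0]
    - [0,-0.006,-0.008,0]
    - [0,-0.006,-0.008,0]
    - [0,-0.006,-0.008,0]
    - [0,-0.006,-0.008,0]
    - [0,-0.006,-0.008,0]

```text
time: 13.85
ee_pos: [0.6451, -0.124, 0.1894]
eef_rot: [0.805, 0.593, -0.0, -0.0]
ft_force: [0.1, 0.2, -1.1]
width: 0.0183
```

```bash
python3 shot.py 11 side wrist; python3 tilt.py 11; python3 - <<'E'
from h import *
c=load("side11.npz"); a=cv2.resize(c["p"][130:240,190:340,::-1],None,fx=5,fy=5,interpolation=cv2.INTER_CUBIC);cv2.imwrite("pics/s11c.png",a)
E
```

```text
{'time': 13.95, 'ee_pos': [0.6451, -0.1241, 0.1895], 'eef_rot': [0.805, 0.5933, -0.0, -0.0], 'ft_force': [-0.1193, -0.1031, -2.2643], 'width': 0.0183, 'joint_positions': [-0.3687, 0.4847, 0.6861, 1.4448, -0.3095, 1.3219, 0.0365]}
-145 [-59.7 -58.6 -58. ] -125 [-11.2 -10.7 -10.1] -115 [-8.7 -7.  -5.2] -105 [-3.4 -1.1  0.9] -95 [2.4 4.4 6.2] -85 [ 7.9  9.8 11.5] -75 [13.1 15.1 16.9] -65 [18.9 20.9 22.6] -55 [24.4 26.3 28.1] -45 [29.9 31.7 33.4] -35 [35.4 37.3 38.9] -25 [40.8 42.6 44.5] -15 [45.9 48.  50.1] -5 [50.8 52.8 54.5] 5 [62.6 69.6 74.5] 15 [ 63.6 126.5 127.8] 25 [ 68.9 115.  120.9] 35 [  1.3  91.9 103.2] 45 [ 0.7 79.7 81.4] 55 [0.2 1.  1.9] 65 [0.2 1.  1.9] 75 [0.  1.  1.9]
```

View pics/s11c.png

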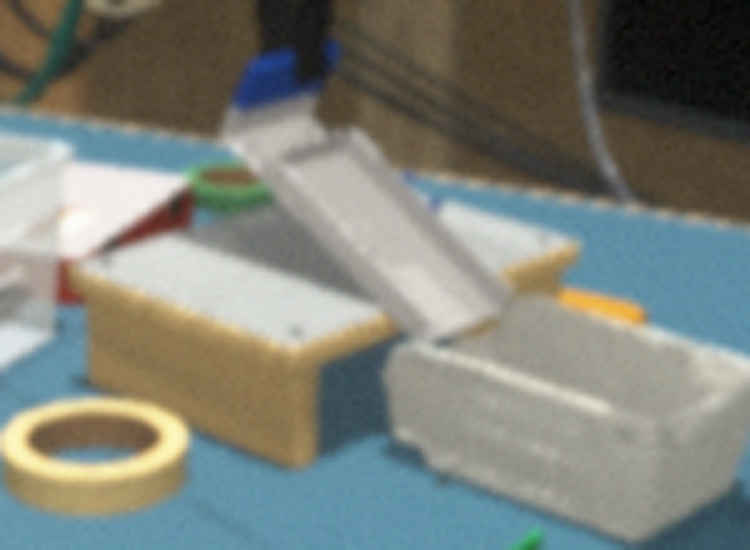

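View pics/wrist11.png

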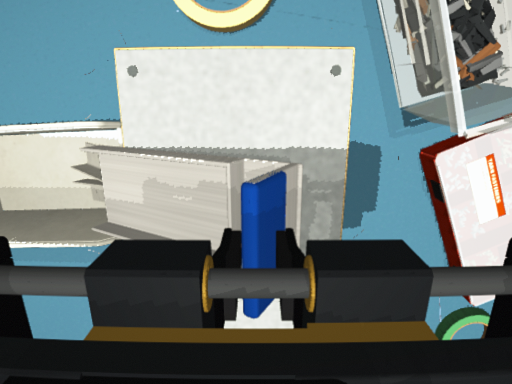

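Both clips have left the tray; the flange ends visible at (85,172) are just past the spout. I'll hold a moment and zoom in on where they rest.

>>> move_arm:
  series:
    - [0,0,0,0]
    - [0,0,0,0]
    - [0,0,0,0]
    - [0,0,0,0]
    - [0,0,0,0]

```text
time: 14.45
ee_pos: [0.6451, -0.124, 0.1895]
eef_rot: [0.805, 0.593, 0.0, -0.0]
ft_force: [0.6, -0.2, -1.2]
width: 0.0186
```

```bash
python3 shot.py 12 wrist scene; python3 - <<'E'
from h import *
c=load("wrist12.npz"); a=cv2.resize(c["p"][110:260,0:250,::-1],None,fx=3,fy=3,interpolation=cv2.INTER_CUBIC);cv2.imwrite("pics/w12c.png",a)
c=load("scene12.npz"); a=cv2.resize(c["p"][180:280,200:330,::-1],None,fx=5,fy=5,interpolation=cv2.INTER_CUBIC);cv2.imwrite("pics/sc12c.png",a)
E
```

```text
{'time': 14.55, 'ee_pos': [0.6451, -0.124, 0.1895], 'eef_rot': [0.805, 0.5933, 0.0, -0.0], 'ft_force': [-0.0542, -0.1066, -1.8119], 'width': 0.0184, 'joint_positions': [-0.3687, 0.4845, 0.6861, 1.4448, -0.3095, 1.3219, 0.0365]}
```

View pics/w12c.png

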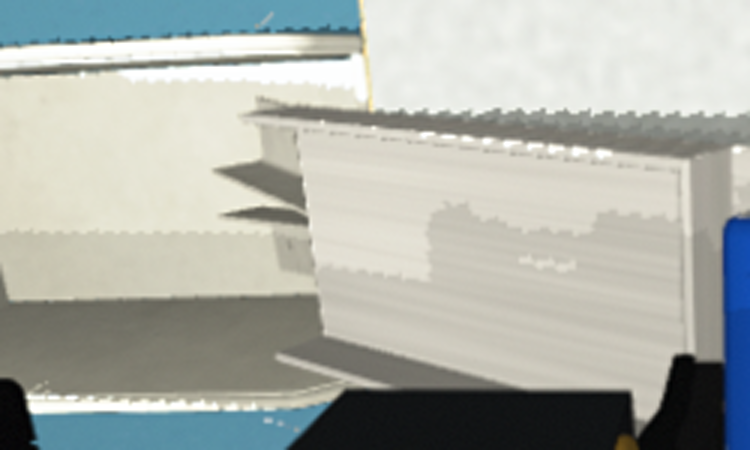

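View pics/sc12c.png

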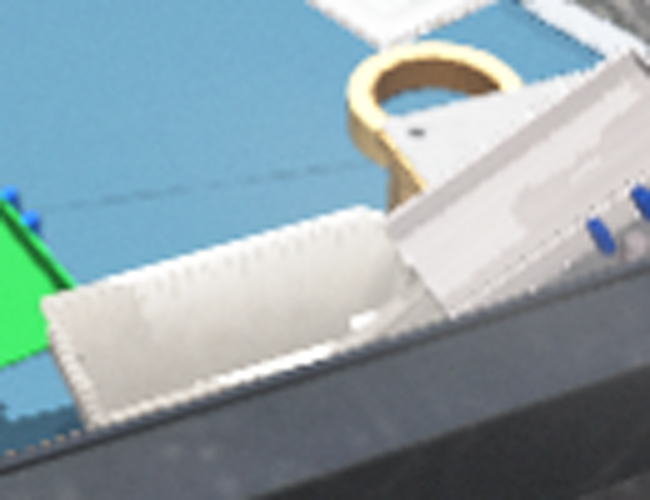

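```bash
python3 - <<'E'
from h import *
st=np.load("st.npy"); th=-.3; R=np.array([[np.cos(th),-np.sin(th)],[np.sin(th),np.cos(th)]])
c=load("wrist12.npz")
for u,v in [(75,167),(85,169),(95,173),(78,181),(90,183),(97,160),(96,195)]:
    P=dep(c,[(u,v)])[0]; print((u,v),((P[:2]-st[:2])@R*1000).round(0),(P[2]*1000).round(0))
E
```

```text
(75, 167) [-172.   23.] 23.0
(85, 169) [-159.   22.] 27.0
(95, 173) [-142.   21.] 40.0
(78, 181) [-172.    8.] 21.0
(90, 183) [-148.   11.] 41.0
(97, 160) [-149.   30.] 20.0
(96, 195) [-159.  -10.] 12.0
```

The clips lie in the bin at z≈20–40 mm, leaning on its low end, clear of the tray. Lowering back along the same path, in two stages.

>>> move_arm:
  series:
    - [0,0.003,0.004,0]
    - [0,0.006,0.008,0]
    - [0,0.009,0.012,0]
    - [0,0.012,0.016,0]
    - [0,0.016,0.023,0]
    - [0,0.0175,0.026,0]
    - [0,0.0195,0.029,0]
    - [0,0.0215,0.032,0]
    - [0,0.023,0.035,0]
    - [0,0.0245,0.039,0]
    - [0,0.0265,0.043,0]
    - [0,0.0285,0.047,0]
    - [0,0.0285,0.047,0]
    - [0,0.0285,0.047,0]

```text
time: 15.95
ee_pos: [0.6723, -0.1324, 0.1424]
eef_rot: [0.805, 0.593, -0.0, -0.0]
ft_force: [0.5, -0.7, -1.6]
width: 0.0118
```

```bash
python3 shot.py 13 side wrist scene; python3 tilt.py 13; python3 - <<'E'
from h import *
c=load("side13.npz"); a=cv2.resize(c["p"][130:240,190:340,::-1],None,fx=5,fy=5,interpolation=cv2.INTER_CUBIC);cv2.imwrite("pics/s13c.png",a)
c=load("scene13.npz"); a=cv2.resize(c["p"][170:290,210:370,::-1],None,fx=5,fy=5,interpolation=cv2.INTER_CUBIC);cv2.imwrite("pics/sc13c.png",a)
E
```

```text
{'time': 16.1, 'ee_pos': [0.6724, -0.1324, 0.1427], 'eef_rot': [0.805, 0.5933, 0.0001, 0.0], 'ft_force': [0.6543, 0.7114, -1.604], 'width': 0.0115, 'joint_positions': [-0.3191, 0.5828, 0.6583, 1.4122, -0.3608, 1.2679, 0.0658]}
-145 [-58.1 -57.  -55.3] -135 [-53.7 -50.9 -49.6] -115 [0.9 1.2 2.1] -105 [1.5 2.4 3.4] -95 [3.  3.7 4.6] -85 [4.3 5.1 6. ] -75 [5.6 6.4 7.2] -65 [6.9 7.7 8.5] -55 [ 8.1  9.1 10. ] -45 [ 9.6 10.4 11.3] -35 [10.9 11.7 12.6] -25 [12.3 13.1 14. ] -15 [13.5 14.3 15.3] -5 [14.8 15.7 16.6] 5 [16.1 17.  18. ] 15 [20.2 31.7 35.7] 25 [18.8 19.7 20.6] 35 [20.2 21.1 22.1] 45 [75.2 77.6 78.5] 55 [23.2 56.1 75. ] 65 [0.  1.  1.7] 75 [0.3 1.  1.9] 85 [0.2 1.  1.8]
```

View pics/s13c.png

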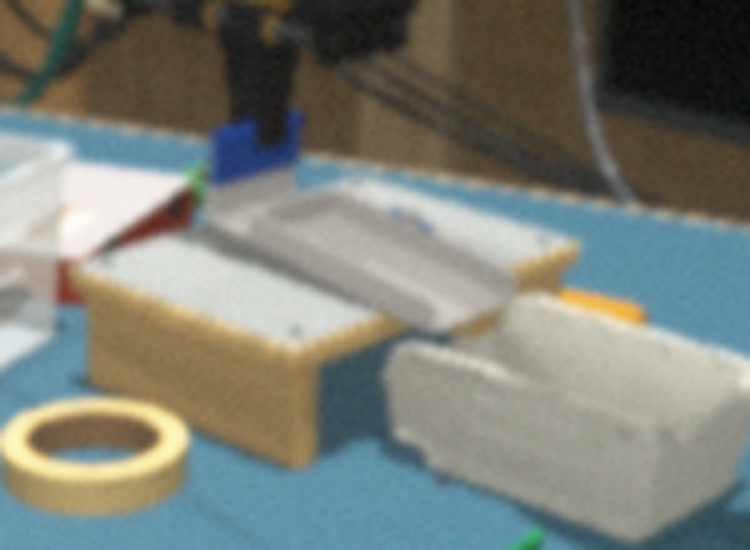

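View pics/sc13c.png

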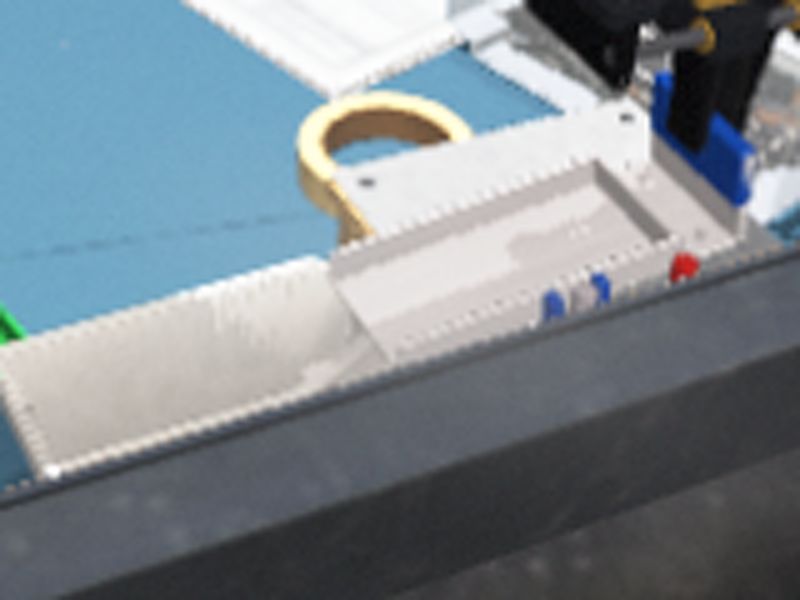

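Slope about 7.5°, the steel pin still between the lugs and the red pin beside the wall. Lowering the rest of the way.

>>> move_arm:
  series:
    - [0,0.002,0.005,0]
    - [0,0.004,0.01,0]
    - [0,0.006,0.014,0]
    - [0,0.007,0.018,0]
    - [0,0.0075,0.021,0]
    - [0,0.008,0.024,0]
    - [0,0.008,0.024,0]
    - [0,0.008,0.024,0]

```text
time: 16.9
ee_pos: [0.68, -0.1348, 0.1183]
eef_rot: [0.805, 0.593, 0.0, 0.0]
ft_force: [-0.3, -0.7, -0.4]
width: 0.0099
```

```bash
python3 shot.py 14 side wrist; python3 tilt.py 14
```

```text
{'time': 17.0, 'ee_pos': [0.68, -0.1348, 0.1184], 'eef_rot': [0.805, 0.5933, 0.0, -0.0], 'ft_force': [-0.1968, -0.362, -1.014], 'width': 0.0098, 'joint_positions': [-0.3036, 0.62, 0.6455, 1.4115, -0.3792, 1.2354, 0.0763]}
-85 [3.1 3.8 4.7] -75 [3.3 3.9 4.7] -65 [3.2 4.  4.8] -55 [3.1 3.9 4.7] -45 [3.2 4.  4.8] -35 [3.2 4.  4.8] -25 [3.1 4.1 4.9] -15 [3.3 4.2 4.9] -5 [3.3 4.  4.9] 5 [3.2 4.1 4.8] 15 [ 3.5  4.8 21.4] 25 [3.3 4.1 4.8] 35 [3.4 4.2 5. ] 45 [3.5 4.2 5.1] 55 [58.1 58.9 59.7] 65 [0.2 1.  1.8] 75 [0.2 1.  1.8] 85 [0.3 1.  1.8]
```

View pics/wrist14.png

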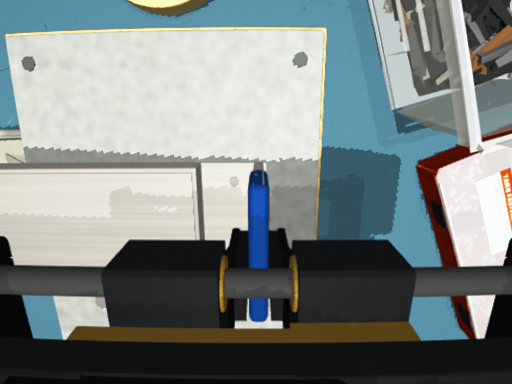

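Flat: the floor reads 4 mm all along. Release, rise and look.

>>> move_arm:
  series:
    - [0,0,0,0]
    - [0,0,0,0]
    - [0,0,0,0]
    - [0,0,0,0]
  claw: -0.2

```text
time: 17.4
ee_pos: [0.6801, -0.1348, 0.1186]
eef_rot: [0.805, 0.593, 0.0, 0.0]
ft_force: [-0.6, 0.1, 0.6]
width: 0.0317
```

>>> move_arm:
  series:
    - [0,0,-0.02,0]
    - [0,0,-0.06,0]
    - [0,0,-0.1,0]
    - [-0.01,-0.04,-0.14,0]
    - [-0.03,-0.08,-0.18,0]
    - [-0.06,-0.12,-0.2,0]
    - [-0.07,-0.15,-0.2,0]
    - [-0.07,-0.15,-0.2,0]
    - [-0.07,-0.15,-0.2,0]

```text
time: 18.3
ee_pos: [0.5155, -0.1573, 0.3197]
eef_rot: [0.805, 0.593, 0.002, -0.0]
ft_force: [0.4, 0.4, -0.3]
width: 0.0349
```

```bash
python3 shot.py 15 wrist side scene; python3 - <<'E'
from h import *
c=load("wrist15.npz"); cv2.imwrite("pics/w15c.png",cv2.resize(c["p"][0:250,60:460,::-1],None,fx=2,fy=2,interpolation=cv2.INTER_CUBIC))
E
```

```text
{'time': 18.45, 'ee_pos': [0.5168, -0.1565, 0.3179], 'eef_rot': [0.8046, 0.5938, -0.0006, -0.0001], 'ft_force': [0.1785, 0.0565, -0.2273], 'width': 0.0349, 'joint_positions': [-0.4803, 0.1124, 0.7626, 1.5631, -0.0769, 1.4981, -0.0143]}
```

View pics/w15c.png

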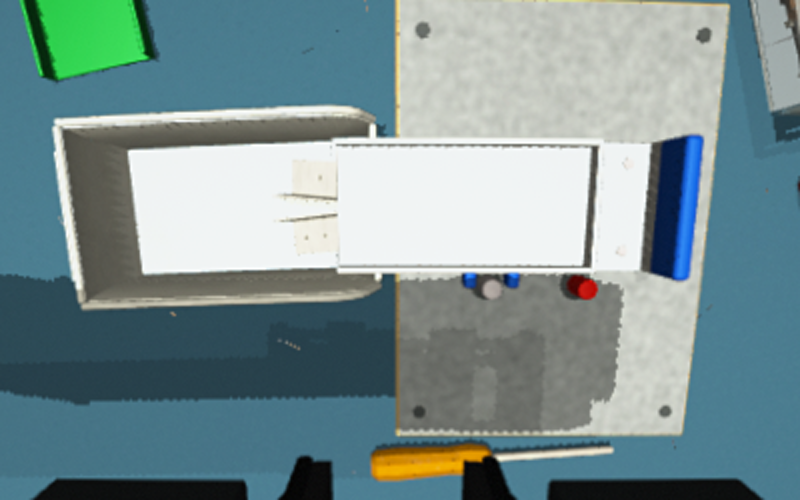

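View pics/side15.png

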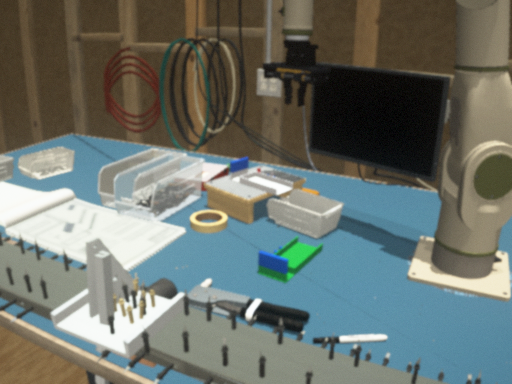

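The overhead view shows an empty tray with its notch round the steel pin (488,290). The red pin (583,288) is at the tray's side, and both clips are in the bin at (310,205). Numeric check of heading, the gap to the pins, and any bin shift:

```bash
python3 - <<'E'
from h import *
st=np.load("st.npy"); th=-.3; R=np.array([[np.cos(th),-np.sin(th)],[np.sin(th),np.cos(th)]])
S=lambda X:((X[:,:2]-st[:2])@R*1000).round(1).tolist()
c=load("wrist15.npz"); f=lambda a:np.array(a)/2.+np.array([60,0])
print("corners",S(plane(c,f([(397,2),(728,4),(682,435),(397,434)]),.08)))
print("tray rim outer z100 (spout+y, rear+y, spout-y, rear-y)",S(plane(c,f([(332,139),(604,139),(338,272),(600,271)]),.1)))
print("pins top",S(plane(c,f([(489,291),(584,289)]),.108)))
print("lugs top",S(plane(c,f([(470,281),(513,280)]),.1)))
print("bin rims",S(plane(c,f([(54,121),(376,115),(82,308),(380,290)]),.075)))
for u,v in f([(315,175),(315,238),(290,205)]): 
    P=dep(c,[(u,v)]); print("clip",S(P),P[0,2].round(3))
def prof(t,a,b):
    c=load(f"scene{t}.npz"); return c
# bin / bystander motion: image difference in scene first vs now
for cam,b,a in (("scene",0,15),("side",3,15)):
    A=load(f"{cam}{a}.npz")["p"].astype(int);B=load(f"{cam}{b}.npz")["p"].astype(int)
    cv2.imwrite(f"pics/diff_{cam}.png",np.clip(abs(A-B).sum(2),0,255).astype(np.uint8))
E
```

```text
corners [[-94.4, 126.3], [92.5, 128.7], [93.4, -129.2], [-94.5, -127.9]]
tray rim outer z100 (spout+y, rear+y, spout-y, rear-y) [[-130.3, 51.7], [20.2, 52.4], [-128.6, -21.3], [23.4, -20.4]]
pins top [[-42.1, -31.2], [12.4, -29.9]]
lugs top [[-52.2, -26.5], [-27.2, -25.9]]
bin rims [[-297.2, 66.4], [-106.6, 67.0], [-293.4, -45.4], [-104.9, -35.0]]
clip [[-149.5, 35.4]] 0.019
clip [[-151.3, -6.6]] 0.015
clip [[-169.7, 15.7]] 0.003
```

View pics/diff_side.png

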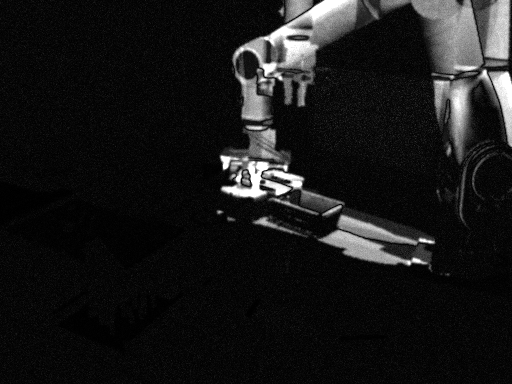

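View pics/diff_scene.png

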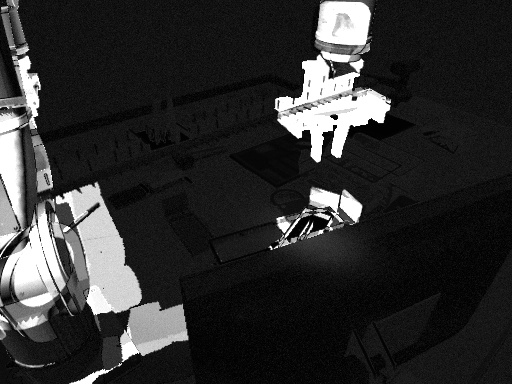

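The tray reads about 2 mm off the pins; a gentle nudge between them will seat it. First I'll check that the bin hasn't moved, and compute the nudge.

```bash
python3 - <<'E'
from h import *
from plan import *
def sh(cam,a,b,box):
    x0,y0,x1,y1=box
    g=lambda t:cv2.Canny(cv2.cvtColor(load(f"{cam}{t}.npz")["p"],cv2.COLOR_RGB2GRAY),40,100).astype(np.float32)[y0:y1,x0:x1]
    G=lambda t:cv2.GaussianBlur(g(t),(0,0),1.5)
    return cv2.phaseCorrelate(G(a),G(b),cv2.createHanningWindow((x1-x0,y1-y0),cv2.CV_32F))
print("scene bin",sh("scene",0,15,(200,215,275,275)),"tape",sh("scene",0,15,(262,180,305,215)),"green",sh("scene",0,15,(155,185,220,260)))
print("side bin 0/13",sh("side",4,15,(260,185,350,240)),"tape",sh("side",4,15,(180,200,240,240)))
st=np.load("st.npy");c0=st[:2]
p,h=cur(); print(p,h)
w=lambda x,y,z:tw(-.3,x,y,z,P=c0)
for t in [(-.012,.082,.2),(-.012,.082,.09),(-.012,.066,.09),(-.012,.0605,.09),(-.012,.0595,.09)]: print(t,rel(w(*t),-.3,p,h))
E
```

```text
scene bin ((0.3312414558977963, -0.054239984795163565), 0.7921142088572184) tape ((0.3673341560201706, -0.02576796303647555), 0.9871673946027403) green ((0.11970914585064207, 0.5250404945962615), 0.8014869455054954)
side bin 0/13 ((0.4217324655052934, -0.355987308869814), 0.47802573557253236) tape ((0.03142016365533351, 0.06966664713752024), 1.0131842199961345)
[ 0.5167814  -0.15651239  0.31791578] -0.29914487388440125
(-0.012, 0.082, 0.2) [0.139, 0.0825, 0.1179, 0.0009]
(-0.012, 0.082, 0.09) [0.139, 0.0825, 0.2279, 0.0009]
(-0.012, 0.066, 0.09) [0.123, 0.0825, 0.2279, 0.0009]
(-0.012, 0.0605, 0.09) [0.1175, 0.0825, 0.2279, 0.0009]
(-0.012, 0.0595, 0.09) [0.1165, 0.0825, 0.2279, 0.0009]
```

The bin and bystanders match to sub-pixel level. Now the nudge, with the gripper closed.

>>> move_arm:
  series:
    - [0.04,0.025,0,0]
    - [0.08,0.05,0,0]
    - [0.12,0.075,0,0]
    - [0.139,0.0825,0.03,0]
    - [0.139,0.0825,0.07,0]
    - [0.139,0.0825,0.11,0]
    - [0.139,0.0825,0.15,0]
    - [0.139,0.0825,0.19,0]
    - [0.139,0.0825,0.215,0]
    - [0.139,0.0825,0.228,0]
    - [0.139,0.0825,0.228,0]
    - [0.131,0.0825,0.228,0]
    - [0.125,0.0825,0.228,0]
    - [0.122,0.0825,0.228,0]
    - [0.12,0.0825,0.228,0]
    - [0.119,0.0825,0.228,0]
    - [0.118,0.0825,0.228,0]
    - [0.1175,0.0825,0.228,0]
    - [0.1175,0.0825,0.228,0]
  claw: -1

```text
time: 20.35
ee_pos: [0.6299, -0.0688, 0.0907]
eef_rot: [0.805, 0.594, 0.0, -0.0]
ft_force: [1.9, 2.2, 1.3]
width: 0.0005
```

>>> move_arm:
  series:
    - [-0.001,0,0,0]
    - [-0.0015,0,0,0]
    - [-0.0015,0,0,0]

```text
time: 20.65
ee_pos: [0.6299, -0.069, 0.0907]
eef_rot: [0.804, 0.594, 0.001, -0.0]
ft_force: [3.3, 7.0, 1.5]
width: 0.0004
```

>>> move_arm:
  series:
    - [0.006,0,0,0]
    - [0.02,0,0,0]
    - [0.022,0,-0.03,0]
    - [0.01,-0.02,-0.07,0]
    - [-0.02,-0.05,-0.12,0]
    - [-0.06,-0.07,-0.17,0]
    - [-0.1,-0.08,-0.21,0]
    - [-0.12,-0.08,-0.23,0]
    - [-0.12,-0.08,-0.23,0]
    - [-0.12,-0.08,-0.23,0]
    - [-0.12,-0.08,-0.23,0]

```text
time: 21.75
ee_pos: [0.5177, -0.1602, 0.3192]
eef_rot: [0.805, 0.594, -0.0, -0.001]
ft_force: [0.1, 0.3, -0.9]
width: 0.0003
```

```bash
python3 shot.py 16 wrist side scene; python3 - <<'E'
from h import *
c=load("wrist16.npz"); cv2.imwrite("pics/w16c.png",cv2.resize(c["p"][0:250,60:460,::-1],None,fx=2,fy=2,interpolation=cv2.INTER_CUBIC))
E
```

```text
{'time': 21.9, 'ee_pos': [0.5175, -0.16, 0.3188], 'eef_rot': [0.8042, 0.5943, -0.0012, -0.0008], 'ft_force': [0.4215, -0.2572, -0.0675], 'width': 0.0008, 'joint_positions': [-0.4954, 0.1216, 0.7917, 1.5567, -0.0857, 1.5023, 0.0007]}
```

View pics/w16c.png

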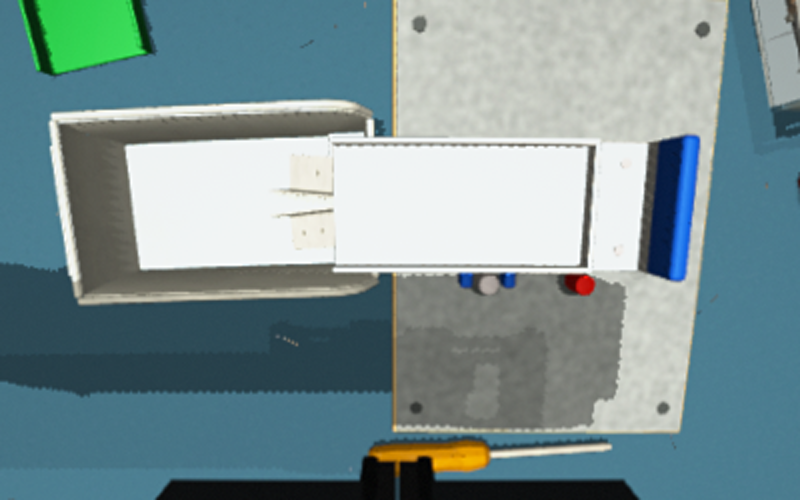

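The last push stalled firmly at about 8 N (1.5 mm commanded, about 0.2 mm moved), so the tray is seated. The picture shows its wall against both pins (485,285 and 580,284) and both clips inside the bin at (305,200). Handing in.

```bash
python3 - <<'E'
from bench import r
print(r.close_job())
E
```

```text
the job is handed in; nothing more can be done
None
```

The job is done and handed in at about 22 s of the 54 s allowed. I pushed the tray round against both pins and gripped it by the blue plate. I tipped it over the stand's edge until both clips slid into the bin, then set it back flat.

- **Tipping:** The first lift, at 6 N, carried the tray almost level. Easing the grip to 3 N let it pivot on the stand's edge, and the clips went between about 25° and 28° of slope.
- **Reseating:** After release the tray measured about 2 mm off the pins, so I nudged it back with closed fingers until it stalled firmly at about 8 N. I judged that final seat by the stall and the last picture; I did not measure the gap again.
- **Clips and tray:** Both clips are inside the bin, with their visible surfaces at 15–20 mm height. The tray is flat (floor level along its length, measured before release and the nudge) and points at the bin.
- **Bystanders:** Image comparison before that nudge showed no real shift of the bin or tape. My hand-picked bin rim points differed by up to 4 mm between views, which I put down to picking error. I did not measure the screwdriver or squeezer for shift; the arm went near neither while working at the stand.

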